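# Gauge the bore depth of an unlabelled hydraulic cylinder barrel

### The job

The grey cylinder barrel in the slanting rest has lost its label, so measure how deep it is bored: take the depth gauge with the orange grip out of its stand, hold it by the grip, and lower it down the barrel in line with the bore, in hand and not dropped, pushing it until the rod has bottomed out and the barrel's rim has slid the brass collar up the rod. Then let go and leave the gauge standing in the barrel, rod on the bottom and collar sitting on the rim, so that the depth can be read, and leave the other things on the bench where they are.

Things in the scene. Friction and masses are not known exactly. Their poses are not given: they have to be found in the camera images.
- gauge: Depth gauge, loose, 0.2 kg, 181 mm long, upright in its stand at the start: round steel rod 16 mm in diameter, 135 mm long, with black graduation rings; on top a round orange grip, 26 mm in diameter, 46 mm long; a brass collar slides on the rod. Origin at the centre of the rod's flat lower end (the tip), z along the rod towards the grip. It is round: its turn about z does not matter.
- gauge_tip (a point): Centre of the flat lower end of the gauge's rod (the gauge's origin); z along the rod towards the grip.
- gauge_grip (a point): Centre of the orange grip, on the gauge's axis, 158 mm above the tip; the grip reaches 23 mm to either side of it along the axis.
- collar (a joint): How far the brass collar (disc, 42 mm in diameter, 14 mm thick) stands up the rod: its underside lies 50 mm + this value from the tip, the depth the gauge shows (0 to 0.071 m; at the start 0.004 to 0.016). It sits by friction, stays where it is left and takes about 3 N to slide, more than the gauge's weight: the gauge must be pushed down.
- collar_face (a point): Centre of the collar's underside, on the gauge's axis; z as the gauge's.
- stand: Gauge stand, fixed: round dark steel foot 84 mm in diameter, 10 mm thick, with an upright black tube 38 mm in outer diameter, its open top 60 mm above the bench. The gauge's rod stands in its 19 mm wide hole, 50 mm deep, tip 10 mm above the bench. Origin at the centre of the foot's underside.
- barrel: Hydraulic cylinder barrel, grey steel tube 46 mm in outer diameter, 125 mm long, fixed in a blue V-rest by two U-bolts, its axis leaning 30 degrees from vertical, open end up and towards the robot. Origin at the centre of its closed end, z along its axis to the mouth. Mounting eye below the closed end; oil port with yellow cap, 17 mm out on the tube's upper side (+x), 58 mm from the closed end.
- mouth (a point): Centre of the barrel's open mouth, in the plane of its rim, 125 mm from the barrel's origin; z points out of the bore along its axis. The blind bore is 22 mm in diameter, widened by a cone to 32 mm at the rim over the first 6 mm; from rim to flat floor it is 75 to 105 mm deep, different in every barrel.
- bore_floor (a point): Centre of the flat floor at the bottom of the bore; z along the bore towards the mouth.
- rest: Blue inclined V-rest, fixed, that holds the barrel; base plate 170 x 110 mm. Origin on the bench under the middle of its foot; at yaw 0 the barrel's mouth leans to -x. The mouth stands 158 mm above the bench.
- canister: Bystander: green oil canister, 85 x 55 x 155 mm, 0.9 kg, loose. Origin under its centre.
- carton: Bystander: closed brown carton, 100 x 90 x 70 mm, loose. Origin under its centre.
- tape_roll: Bystander: roll of brown packing tape lying flat, 100 mm in diameter, 48 mm high, loose. Origin under its centre.
- bin: Bystander: open blue parts bin, 160 x 100 x 75 mm, with steel rod eyes in it, loose. Origin under its centre.
There are look-alikes about, which are no part of the job. Several things have the shape of the rest; the one meant has the colours described above.

How it is judged:
On the way, in this order (a step that is already met when the one before it is completed fails the run):
1. the gauge's tip is at least 15 mm down the bore, in hand (z of gauge_tip in the frame of mouth below -0.015 m and z of gauge_tip in the frame of bore_floor above 0.006 m and angle between the z axis of gauge and the z axis of mouth, either way round below 0.3 rad and contact force between gauge and the fingers above 0.5 N and x of gauge_tip in the frame of mouth between -0.008 and 0.008 m and y of gauge_tip in the frame of mouth between -0.008 and 0.008 m), for 0.05 s.
2. the rod has bottomed out (within 4 mm), the collar sits on the rim, the hand still on the gauge (z of gauge_tip in the frame of bore_floor below 0.004 m and distance between gauge_tip and bore_floor below 0.008 m and z of collar_face in the frame of mouth below 0.005 m and contact force between gauge and the fingers above 0.5 N), for 0.05 s.
At the end, for the whole second after the job is handed in: The gauge stands in the barrel, let go and at rest: rod tip within 4 mm of the bore's floor, underside of the collar within 5 mm of the rim, gauge in line with the bore within 0.12 rad (z of gauge_tip in the frame of bore_floor below 0.004 m and distance between gauge_tip and bore_floor below 0.008 m and z of collar_face in the frame of mouth between -0.003 and 0.005 m and angle between the z axis of gauge and the z axis of mouth, either way round below 0.12 rad and linear speed of gauge below 0.02 m/s); the robot touches nothing.
It fails at once if a bystander (canister, carton, tape roll or bin) was moved by more than 30 mm (distance of any of canister, carton, tape_roll, bin from where it was at the start of the episode above 0.03 m).
It also fails if it takes over 48 s, if anything falls off the work surface, if the arm or the gripper's body presses on something with over 40 N, if the wrist force passes 120 N, or if a joint passes its speed limit or range.

### The arm

A 6-joint arm with a two-finger parallel gripper is mounted at the origin on the work surface. World frame = base frame: x ahead of the robot, y to its left, z up, the work surface at z = 0. Lengths are in m, angles in rad, forces in N, time in s.
With the tool pointing down it reaches from about 0.4 to 0.925 m from the base axis. Payload 3.4 kg.
Tool frame: the origin (TCP) lies at the very end of the fingers, on their centre line; the grasp point (between the pads) lies 19 mm behind it (grip_point_offset is the distance from the TCP to the grasp point, in m); z points along the fingers, y is the direction in which the jaws open and shut (so a half turn about z gives the same grasp; the last joint's range is limited). The gripper opens to 85 mm and grips with 20 to 120 N. Pads are 22 mm wide; open, the fingers measure 114 mm over their backs; the gripper's body (76 mm by 85 mm) begins 54 mm behind the grasp point. The pads swing forward as they close: fully open they stand 13 mm farther back than shut.
Start: joints at [-1.177, 0.307, 1.506, -0, 1.328, -0.073], TCP at [0.259, -0.513, 0.231] pointing down, gripper open.
Joint ranges: [-3.12, 3.12], [-1.05, 2.28], [0.14, 2.33], [-1.42, 4.57], [0.1, 2.73], [-2.68, 2.68]. Speed limits (rad/s): [2.57, 2.57, 3.14, 3.14, 3.14, 3.14].

### API

Orientations are given as a 3x3 rotation matrix whose columns are the frame's x, y, z axes.
In Python, from rig import * gives the robot as it stands.
- The arm moves only by the tool arm_command, never from a script. Its argument "steps" is text: rows parted by semicolons, each of 7 numbers parted by spaces: the finger opening in mm, from 0 to 85.4, then the shift along the tool's x, y, z in mm, then the turn, a rotation vector about the tool's x, y, z in rad. In form: grip dx dy dz rx ry rz; .... A call has 1 to 8 rows; each row shifts and turns the pose as measured when the row begins, along the tool's axes as they then stand; what a row does not reach is not made up. A row lasts 1/8 s, in which the tool goes at most 62.5 mm and 10.7 degrees, less where a joint would pass 70% of its speed; a pose out of reach is approached as far as the arm can. A call with a gripper value outside its range is refused whole. The fingers move at their own pace and stop on an object; "grip_force" is the grip in N (left out, the last holds). Time passes only in rows, so rows that do not move let the fingers close. It gives the time, the measured TCP pose, the force and the opening at its end, in the units of the state.
- read_state(): the state, without advancing time (a new reading comes with each control period).
- capture(name): name is "scene" or "top" or "wrist"; returns a dict with "frame" (420x560x3 uint8, blue, green, red), "range_z" (420x560 float32, m along the optical axis (not along the pixel's ray), 0 where there is no reading), "camera_matrix" (3x3 intrinsics, pixels), "eye" and "rotation" of the camera in the world. Camera axes: x right, y down, z forward; pixel columns grow to the right and rows downward; lengths in m; the calibration is good to about 2 mm. The wrist camera is an equidistant fisheye: a pixel r from the principal point sees the ray r / f radians off the axis. A picture is of the moment at which its call begins.
- job_done(): hands the job in, once; it reports no verdict.
The state is a dict: "clock": time; "qpos": joint angles; "joint_velocities": joint speeds; "effort": joint torques, N m; "eef_pos": TCP position; "eef_rot": TCP orientation; "force": force on the tool from outside, world axes, zero at the start; "moment": the same for the moment, N m; "width": finger opening in m.
Only numpy, scipy, OpenCV 4.12 (cv2) and the standard library are available. Lean on these libraries where they do the work, as an engineer would, in place of code of your own. Each camera call takes 0.05 s, during which the arm holds its last target.

## Working session

There is one attempt and no reset: what is moved stays moved. The work goes in short steps, Python scripts to look and compute and a tool call to move; the robot and the scene stay as the last step left them, time stands still between calls to the robot, and variables do not carry over. Pictures are saved under pics/ and viewed, and the job is handed in when it is done.

Besides the shell and the picture viewer there is one more tool, called after "Emit:" by a JSON object that holds its "name" and its "arguments". arm_command: Moves the arm, as the interface text tells. Its arguments: {"type":"object","properties":{"steps":{"type":"string"},"grip_force":{"type":"number"}},"required":["steps"]}

```bash
mkdir -p pics; ls; python3 - <<'E'
from rig import *
import cv2,numpy as np
s=read_state();print({k:np.round(v,3).tolist() for k,v in s.items()})
for n in("scene","top","wrist"):
    c=capture(n);cv2.imwrite(f"pics/{n}0.png",c["frame"]);np.savez(f"{n}0.npz",**c)
    print(n,c["camera_matrix"].tolist(),c["eye"],c["rotation"].tolist())
E
```

```text
pics
{'clock': 0.0, 'qpos': [-1.177, 0.308, 1.508, -0.0, 1.328, -0.074], 'joint_velocities': [0.0, 0.001, 0.002, -0.0, -0.001, -0.002], 'effort': [-0.002, -45.756, -25.191, -0.001, 0.013, -0.0], 'eef_pos': [0.259, -0.513, 0.23], 'eef_rot': [[0.893, 0.451, -0.001], [0.451, -0.893, 0.002], [0.0, -0.002, -1.0]], 'force': [-0.609, 0.649, 0.042], 'moment': [0.014, -0.028, 0.006], 'width': 0.086}
scene [[515.7581764308077, 0.0, 279.6862854205123], [0.0, 515.7581764308077, 212.6085551866954], [0.0, 0.0, 1.0]] [1.22078325 0.28238387 1.13522065] [[-0.36403769627673266, 0.7556073437555859, -0.5445494447267001], [0.9313451072601694, 0.28996395809880293, -0.22026618938506992], [-0.00853503790695834, -0.5873486571588493, -0.809289013926189]]
top [[476.8820524033122, 0.0, 278.1406468815019], [0.0, 476.8820524033122, 221.04798443557243], [0.0, 0.0, 1.0]] [ 0.37384919 -0.00777871  1.56602483] [[0.013167124700841552, -0.9926288202738006, 0.12047676949916503], [-0.9998987325750682, -0.012420418396289535, 0.006946783545845975], [-0.00539920567159757, -0.12055603829217168, -0.9926918405071193]]
wrist [[325.19226210127806, 0.0, 276.7367716688073], [0.0, 325.19226210127806, 206.1929308637848], [0.0, 0.0, 1.0]] [ 0.32047537 -0.48177655  0.37312125] [[0.45146766364148105, -0.8596540549760143, -0.23910636639244182], [-0.8922854256437639, -0.435530397896818, -0.11891169703424802], [-0.0019151683549919352, 0.26703591195030957, -0.9636846755339824]]
```

View pics/scene0.png

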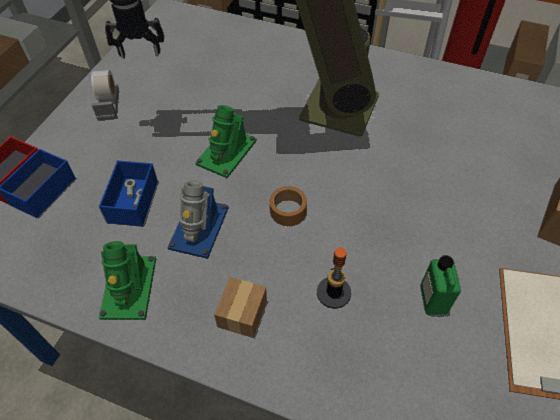

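View pics/top0.png

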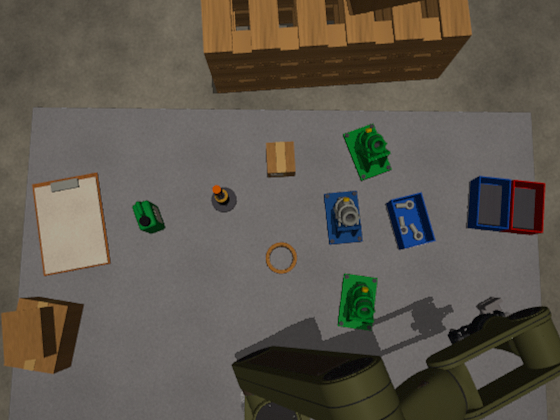

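View pics/wrist0.png

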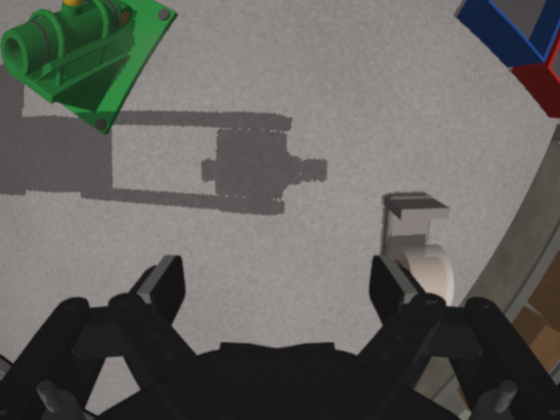

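The scene view shows the gauge at about (340,255) with its foot at (334,293), and the barrel mouth in the blue rest at (192,187). The top view shows the gauge at (220,195) and the mouth at (347,205). I'll zoom in on both.

```bash
python3 - <<'E'
import cv2,numpy as np
s=np.load("scene0.npz")["frame"];t=np.load("top0.npz")["frame"]
def z(im,x,y,w,h):return cv2.resize(im[y:y+h,x:x+w],(400,300),interpolation=cv2.INTER_CUBIC)
a=np.vstack([np.hstack([z(s,160,170,80,60),z(t,310,180,80,60)]),np.hstack([z(s,300,245,80,60),z(t,185,170,80,60)])])
cv2.imwrite("pics/zoom0.png",a)
E
```

```text
(no output)
```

View pics/zoom0.png

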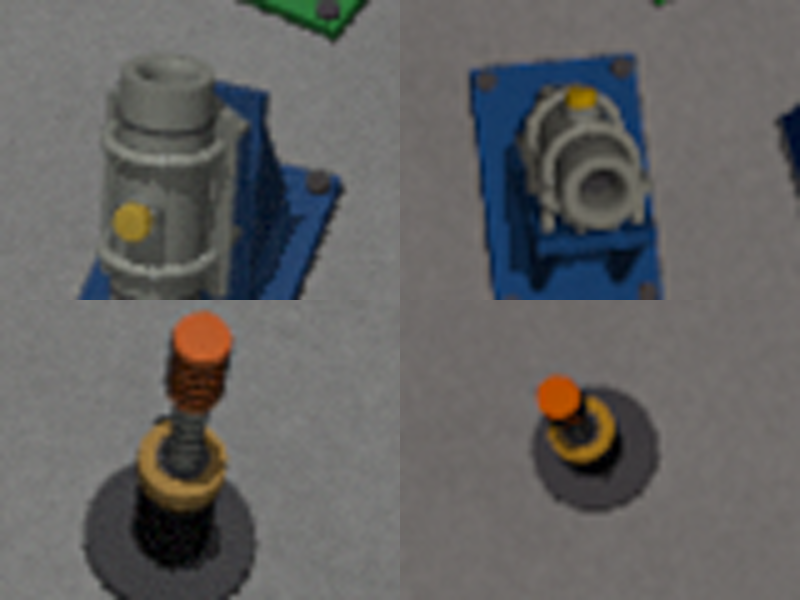

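```bash
cat >h.py <<'E'
import numpy as np,cv2
def ray(c,u,v,fish=False):
    K=c["camera_matrix"];x=np.array([(u-K[0,2])/K[0,0],(v-K[1,2])/K[1,1]])
    if fish:
        th=np.hypot(*x);d=np.array([*(x/th*np.sin(th)),np.cos(th)])
    else: d=np.array([*x,1.])
    return np.array(c["eye"]),np.array(c["rotation"])@d
def plane(c,u,v,z,fish=False):
    o,d=ray(c,u,v,fish);return o+d*(z-o[2])/d[2]
def tri(rs):
    A=0;b=0
    for o,d in rs:
        d=d/np.linalg.norm(d);P=np.eye(3)-np.outer(d,d);A=A+P;b=b+P@o
    p=np.linalg.solve(A,b);return p,[np.linalg.norm((np.eye(3)-np.outer(d,d)/(d@d))@(p-o)) for o,d in rs]
E
python3 - <<'E'
from h import *
np.set_printoptions(precision=4,suppress=True)
s=np.load("scene0.npz");t=np.load("top0.npz")
print("gaugetop",plane(s,340.6,252.4,.191),plane(t,216.6,189.4,.191),tri([ray(s,340.6,252.4),ray(t,216.6,189.4)]))
print("foot",plane(t,224.2,199.4,.01),plane(s,334,292.5,.01))
print("mouth",plane(s,193.4,185,.158),plane(t,349.4,218.4,.158),tri([ray(s,193.4,185),ray(t,349.4,218.4)]))
# blue plate
for n,c in(("s",s),("t",t)):
    hsv=cv2.cvtColor(c["frame"],cv2.COLOR_BGR2HSV)
    for nm,lo,hi in(("orange",(5,150,60),(13,255,255)),("blue",(100,120,40),(125,255,255)),("yellow",(22,130,100),(32,255,255))):
        m=cv2.inRange(hsv,lo,hi);k,l,st,ce=cv2.connectedComponentsWithStats(m)
        print(n,nm,[(st[i].tolist(),ce[i].round(1).tolist()) for i in range(1,k) if st[i,4]>8])
B=[plane(t,310+(u-400)/5,180+v/5,.012)for u,v in((486,81),(622,67),(647,292))]
print(B)
e=B[2]-B[1];print("yaw long",np.arctan2(-e[1],-e[0]),"wide",np.arctan2(*(B[0]-B[1])[[1,0]]))
p=plane(t,310+(581-400)/5,180+97/5,.16);print("cap rough",p)
E
```

```text
gaugetop [0.6367 0.1854 0.191 ] [0.6319 0.1834 0.191 ] (array([0.633 , 0.1845, 0.1848]), [np.float64(0.000256544260129605), np.float64(0.00025654426012962177)])
foot [0.6326 0.1824 0.01  ] [0.6391 0.1859 0.01  ]
mouth [ 0.5611 -0.2105  0.158 ] [ 0.5553 -0.2097  0.158 ] (array([ 0.5567, -0.212 ,  0.1521]), [np.float64(0.0015201868837954383), np.float64(0.001520186883795505)])
s orange [([539, 0, 21, 4, 49], [551.7, 0.9]), ([335, 248, 11, 15, 114], [339.8, 253.8]), ([335, 264, 7, 3, 10], [337.8, 265.2]), ([500, 269, 60, 130, 402], [516.4, 352.6])]
s blue [([0, 149, 75, 69, 2387], [37.7, 183.0]), ([99, 161, 58, 65, 2616], [128.3, 193.2]), ([168, 187, 60, 71, 1315], [201.2, 231.0]), ([0, 306, 60, 60, 1092], [26.9, 335.5])]
s yellow [([211, 130, 7, 6, 33], [214.1, 132.6]), ([183, 211, 7, 7, 44], [186.0, 214.1]), ([108, 276, 8, 8, 54], [111.9, 279.3])]
t orange [([83, 173, 20, 43, 92], [95.9, 187.7]), ([65, 176, 19, 4, 24], [74.7, 177.5]), ([45, 181, 7, 4, 13], [47.9, 182.5]), ([212, 185, 9, 9, 61], [216.4, 189.1]), ([103, 223, 3, 13, 19], [104.0, 228.8]), ([105, 237, 4, 17, 31], [106.3, 244.9]), ([106, 255, 4, 9, 14], [107.9, 259.8])]
t blue [([468, 176, 43, 55, 1063], [488.3, 202.7]), ([324, 191, 38, 53, 952], [340.2, 219.9]), ([387, 193, 48, 56, 1442], [410.6, 220.8])]
t yellow [([366, 128, 6, 5, 18], [368.6, 130.0]), ([344, 198, 5, 4, 17], [345.9, 199.2]), ([363, 288, 5, 4, 19], [364.9, 289.6])]
[array([ 0.6471, -0.1578,  0.012 ]), array([ 0.6576, -0.2476,  0.012 ]), array([ 0.5087, -0.263 ,  0.012 ])]
yaw long 0.10308438998647623 wide 1.6869356856032856
cap rough [ 0.6121 -0.2002  0.16  ]
```

```bash
cat >plan.py <<'E'
import numpy as np
from scipy.spatial.transform import Rotation as R
def plan(p,Rm,tp,tR,grip,n=None,step=.06,ang=.18):
    """rows from (p,Rm) to (tp,tR); constant-rate interpolation"""
    w=R.from_matrix(Rm.T@tR).as_rotvec()
    k=n or int(max(np.ceil(np.linalg.norm(tp-p)/step),np.ceil(np.linalg.norm(w)/ang),1))
    rows=[];P=np.array(p);Q=np.array(Rm)
    for i in range(k):
        d=Q.T@(tp-P)/(k-i)*1000; r=w/k
        d=np.round(d,1);r=np.round(r,3)
        rows.append(f"{grip} "+" ".join(f"{v:g}" for v in d)+" "+" ".join(f"{v:g}" for v in r))
        P=P+Q@d/1000;Q=Q@R.from_rotvec(r).as_matrix()
    for i in range(0,k,8): print("; ".join(rows[i:i+8]))
def down(yaw_y):  # tool down, y axis at azimuth
    y=np.array([np.cos(yaw_y),np.sin(yaw_y),0]);z=np.array([0,0,-1.]);return np.c_[np.cross(y,z),y,z]
E
python3 - <<'E'
from rig import *;from plan import *
s=read_state();plan(np.array(s["eef_pos"]),np.array(s["eef_rot"]),np.array([.60,.184,.32]),down(.2),85)
E
```

```text
85 44.2 -33.4 -6.3 -0 -0 -0.093; 85 47.1 -29.2 -6.3 -0 -0 -0.093; 85 49.6 -24.7 -6.3 -0 -0 -0.093; 85 51.7 -20 -6.3 -0 -0 -0.093; 85 53.3 -15.1 -6.3 -0 -0 -0.093; 85 54.5 -10.1 -6.3 -0 -0 -0.093; 85 55.2 -5 -6.3 -0 -0 -0.093; 85 55.4 0.2 -6.4 -0 -0 -0.093
85 55.2 5.3 -6.3 -0 -0 -0.093; 85 54.4 10.4 -6.4 -0 -0 -0.093; 85 53.2 15.4 -6.3 -0 -0 -0.093; 85 51.6 20.3 -6.4 -0 -0 -0.093; 85 49.4 25 -6.3 -0 -0 -0.093; 85 47 29.4 -6.4 -0 -0 -0.093
```

Emit:
{"name": "arm_command", "arguments": {"steps": "85 44 -33 -20 0 0 -0.093; 85 47 -29 -20 0 0 -0.093; 85 50 -25 -20 0 0 -0.093; 85 52 -20 -15 0 0 -0.093; 85 53 -15 -10 0 0 -0.093; 85 54 -10 0 0 0 -0.093; 85 55 -5 0 0 0 -0.093; 85 55 0 0 0 0 -0.093"}}

```text
clock: 1.15
eef_pos: [0.4545, -0.1063, 0.3172]
eef_rot: [[0.337, 0.942, 0.001], [0.942, -0.337, 0.004], [0.004, -0.0, -1.0]]
force: [0.5, -0.6, 0.1]
width: 0.0852
```

Emit:
{"name": "arm_command", "arguments": {"steps": "85 55 5 0 0 0 -0.093; 85 54 10 0 0 0 -0.093; 85 53 15 0 0 0 -0.093; 85 52 20 0 0 0 -0.093; 85 49 25 0 0 0 -0.093; 85 47 29 0 0 0 -0.093"}}

```text
clock: 1.9
eef_pos: [0.5936, 0.206, 0.317]
eef_rot: [[-0.232, 0.973, -0.0], [0.973, 0.232, 0.002], [0.002, 0.0, -1.0]]
force: [0.9, 0.2, -0.7]
width: 0.0848
```

```bash
cat > look.py <<'E'
from rig import *
import cv2,numpy as np,sys
np.set_printoptions(precision=4,suppress=True)
n,tag=sys.argv[1:3]
c=capture(n);cv2.imwrite(f"pics/{tag}.png",c["frame"]);np.savez(f"{tag}.npz",**c)
s=read_state();print(s["clock"],np.array(s["eef_pos"]),np.array(s["eef_rot"]).tolist(),"F",np.array(s["force"]),"q",np.array(s["qpos"]),s["width"])
E
python3 look.py wrist w1
```

```text
1.95 [0.5963 0.2132 0.316 ] [[-0.23888416086850395, 0.9710455725475416, 0.002203116421757197], [0.9710148925929567, 0.2388566286254681, 0.008808480252813052], [0.008027206789396226, 0.004243465269362361, -0.9999587776271919]] F [5.949  3.9877 1.0702] q [0.2721 0.3389 1.2452 0.0079 1.5531 0.0307] 0.08513987033007885
```

View pics/w1.png

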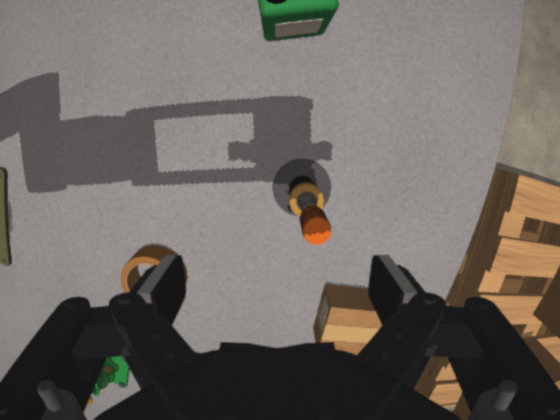

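```bash
python3 look.py wrist w2; python3 - <<'E'
from h import *
np.set_printoptions(precision=4,suppress=True)
c=np.load("w2.npz");f=c["frame"]
cv2.imwrite("pics/w2z.png",cv2.resize(f[150:250,250:370],(720,600),interpolation=cv2.INTER_CUBIC))
hsv=cv2.cvtColor(f,cv2.COLOR_BGR2HSV)
m=cv2.inRange(hsv,(5,170,150),(14,255,255));k,l,st,ce=cv2.connectedComponentsWithStats(m)
for i in range(1,k):
    if st[i,4]>30: print(st[i],ce[i],plane(c,*ce[i],.191,True), np.median(c["range_z"][l==i]))
E
```

```text
2.0 [0.5947 0.2096 0.3158] [[-0.23516344398554767, 0.9719558349599741, 9.74685385702827e-05], [0.9719446740549347, 0.2351602605775116, 0.0048168891790914626], [0.004658882817045201, 0.001227490275603163, -0.9999883939719102]] F [-0.8557 -0.9067 -0.2566] q [0.2692 0.3368 1.2489 0.0046 1.5546 0.0317] 0.08489049969863388
[297 235  28  17 347] [311.1297 242.7867] [0.637  0.1831 0.191 ] 0.2867993
```

View pics/w2z.png

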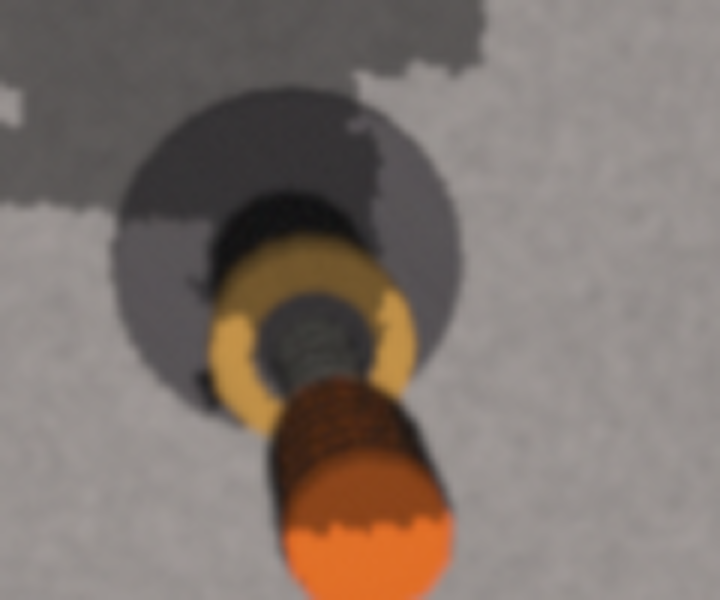

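```bash
python3 - <<'E'
from rig import *;from plan import *;from h import *
np.set_printoptions(precision=4,suppress=True)
c=np.load("w2.npz")
g=plane(c,311.3,238.8,.191,True);f=plane(c,297.8,192.8,.01,True);print(g,f)
s=read_state();t=(g+f)/2
plan(np.array(s["eef_pos"]),np.array(s["eef_rot"]),np.array([t[0],t[1],.24]),down(.27),85)
E
```

```text
[0.6361 0.1868 0.191 ] [0.6361 0.1877 0.01  ]
85 -15.9 17.4 37.9 0.001 -0.002 -0.016; 85 -16.1 17.2 37.8 0.001 -0.002 -0.016
```

Emit:
{"name": "arm_command", "arguments": {"steps": "85 -16 17.4 38 0.001 -0.002 -0.016; 85 -16 17 38 0.001 -0.002 -0.016; 85 0 0 0 0 0 0"}}

```text
clock: 2.38
eef_pos: [0.636, 0.1874, 0.2375]
eef_rot: [[-0.269, 0.963, -0.002], [0.963, 0.269, -0.001], [-0.0, -0.002, -1.0]]
force: [-0.8, -0.0, -0.1]
width: 0.0847
```

```bash
python3 look.py wrist w3; python3 - <<'E'
from rig import *;from plan import *;from h import *
s=read_state();plan(np.array(s["eef_pos"]),np.array(s["eef_rot"]),np.array([.636,.187,.151]),down(.27),85)
E
```

```text
2.425 [0.6364 0.1881 0.2397] [[-0.26884405516954313, 0.9631833354756769, 0.000858057076016868], [0.9631836785427964, 0.2688436836139711, 0.000524566142899091], [0.0002745701421277568, 0.0009674930599392525, -0.9999994942840802]] F [ 0.6892 -0.8216  0.0383] q [ 0.2235  0.4246  1.2966  0.0003  1.4195 -0.0487] 0.08507581277460821
85 -0.5 -0.4 44.4 0 -0 0.001; 85 -0.4 -0.3 44.3 0 -0 0.001
```

View pics/w3.png

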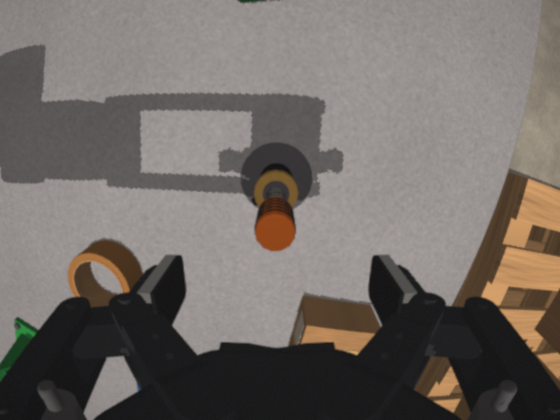

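The gauge top, at (275,231), is centred between the fingers at x≈277. I'll descend and grip it.

Emit:
{"name": "arm_command", "arguments": {"steps": "85 -0.5 -0.5 44 0 0 0; 85 -0.5 -0.3 42 0 0 0; 85 0 0 2 0 0 0; 0 0 0 0 0 0 0; 0 0 0 0 0 0 0; 0 0 0 0 0 0 0; 0 0 0 0 0 0 0; 0 0 0 0 0 0 0", "grip_force": 60}}

```text
clock: 3.42
eef_pos: [0.6388, 0.1882, 0.1655]
eef_rot: [[-0.267, 0.964, 0.017], [0.964, 0.267, 0.005], [0.0, 0.018, -1.0]]
force: [-1.2, -0.5, -2.4]
width: 0.0239
```

```bash
python3 look.py wrist w4
```

```text
3.475 [0.6388 0.1882 0.1654] [[-0.26672639514053526, 0.963621285945341, 0.017060111616936036], [0.9637721448898222, 0.266674794864338, 0.005273188649669039], [0.0005318550618173301, 0.017848558964536354, -0.9998405603260365]] F [-2.4031 -0.951   0.8774] q [ 0.2224  0.4731  1.4078  0.0015  1.2429 -0.0481] 0.024363458214179443
```

View pics/w4.png

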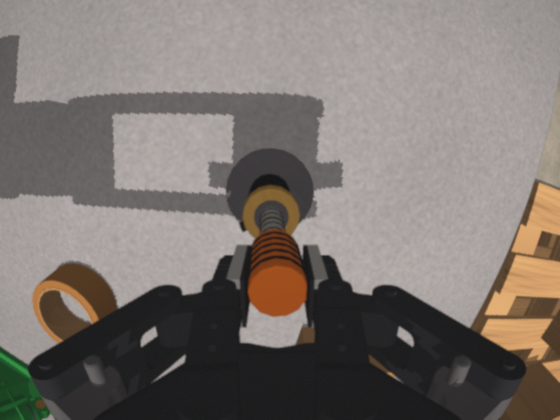

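The arm drifted up 14 mm while closing, because the pads swing forward as they shut. I'll open slightly, lower again and close from a narrow opening.

Emit:
{"name": "arm_command", "arguments": {"steps": "38 0 0 0 0 0 0; 38 0 0 0 -0.018 0 0; 38 -1 -2 8 0 0 0; 38 0 -0.5 8 0 0 0; 38 0 0 0 0 0 0"}}

```text
clock: 4.1
eef_pos: [0.6394, 0.1872, 0.1484]
eef_rot: [[-0.267, 0.963, 0.04], [0.964, 0.266, 0.012], [0.0, 0.042, -0.999]]
force: [-0.1, 0.4, -0.1]
width: 0.0379
```

Emit:
{"name": "arm_command", "arguments": {"steps": "38 1 -3 -2 0.042 0 0; 38 0 0 0 0 0 0"}}

```text
clock: 4.35
eef_pos: [0.6361, 0.1873, 0.1499]
eef_rot: [[-0.267, 0.964, -0.001], [0.964, 0.267, 0.0], [0.0, -0.001, -1.0]]
force: [0.1, 0.2, -0.7]
width: 0.0381
```

Emit:
{"name": "arm_command", "arguments": {"steps": "0 0 0 0 0 0 0; 0 0 0 0 0 0 0; 0 0 0 0 0 0 0; 0 0 0 0 0 0 0", "grip_force": 60}}

```text
clock: 4.85
eef_pos: [0.6355, 0.1871, 0.1499]
eef_rot: [[-0.267, 0.964, -0.001], [0.964, 0.267, 0.0], [0.0, -0.001, -1.0]]
force: [-0.4, -0.2, 0.0]
width: 0.0245
```

```bash
python3 look.py wrist w5
```

```text
4.9 [0.6354 0.187  0.1499] [[-0.26654621641310333, 0.963821202309889, -0.0013433144752071538], [0.9638220263195031, 0.26654659874252834, 0.00011081586914840002], [0.00046486258864572566, -0.0012651785288385225, -0.9999990916126192]] F [-0.6039 -0.5338  0.9876] q [ 0.2223  0.4909  1.4181  0.0004  1.2338 -0.0477] 0.024690534193582827
```

View pics/w5.png

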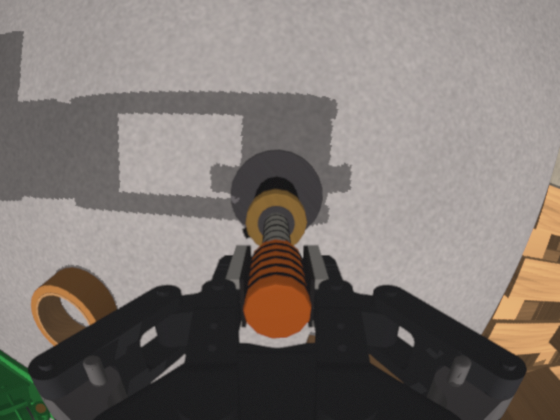

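```bash
cat >>plan.py <<'E'
def axis(yaw,lean=np.pi/6): return np.array([-np.sin(lean)*np.cos(yaw),-np.sin(lean)*np.sin(yaw),np.cos(lean)])
def Rt(a,az):
    z=-a;y=np.array([np.cos(az),np.sin(az),0]);y=y-z*(y@z);y/=np.linalg.norm(y);return np.c_[np.cross(y,z),y,z]
E
python3 - <<'E'
from rig import *;from plan import *
s=read_state();a=axis(.107);m=np.array([.559,-.208,.158])
p=np.array(s["eef_pos"])+[0,0,.19]
plan(p,np.array(s["eef_rot"]),m+a*.2,Rt(a,-.3),0,step=.04)
E
```

```text
0 -28.7 -23.1 0.7 -0.044 0.007 0.051; 0 -29.8 -21.7 -0.4 -0.044 0.007 0.051; 0 -30.9 -20.1 -1.6 -0.044 0.007 0.051; 0 -31.8 -18.4 -2.6 -0.044 0.007 0.051; 0 -32.7 -16.6 -3.6 -0.044 0.007 0.051; 0 -33.5 -14.7 -4.6 -0.044 0.007 0.051; 0 -34.2 -12.7 -5.4 -0.044 0.007 0.051; 0 -34.7 -10.7 -6.2 -0.044 0.007 0.051
0 -35.2 -8.7 -6.8 -0.044 0.007 0.051; 0 -35.5 -6.6 -7.4 -0.044 0.007 0.051; 0 -35.7 -4.4 -7.9 -0.044 0.007 0.051; 0 -35.8 -2.2 -8.3 -0.044 0.007 0.051
```

Emit:
{"name": "arm_command", "arguments": {"steps": "0 0 0 -30 0 0 0; 0 0 0 -40 0 0 0; 0 0 0 -40 0 0 0; 0 0 0 -40 0 0 0; 0 0 0 -40 0 0 0"}}

```text
clock: 5.52
eef_pos: [0.6347, 0.1867, 0.3372]
eef_rot: [[-0.266, 0.964, -0.011], [0.964, 0.266, -0.002], [0.001, -0.011, -1.0]]
force: [0.3, 0.3, -1.9]
width: 0.0245
```

Emit:
{"name": "arm_command", "arguments": {"steps": "0 -29 -23 0 -0.044 0.007 0.051; 0 -30 -22 0 -0.044 0.007 0.051; 0 -31 -20 -1.6 -0.044 0.007 0.051; 0 -32 -18.4 -3 -0.044 0.007 0.051; 0 -33 -16.6 -4 -0.044 0.007 0.051; 0 -33.5 -14.7 -5 -0.044 0.007 0.051; 0 -34 -12.7 -5.5 -0.044 0.007 0.051; 0 -35 -10.7 -6 -0.044 0.007 0.051"}}

```text
clock: 6.52
eef_pos: [0.5143, -0.0889, 0.3324]
eef_rot: [[0.127, 0.931, 0.342], [0.984, -0.162, 0.076], [0.126, 0.327, -0.937]]
force: [0.4, -0.8, -2.7]
width: 0.0251
```

```bash
python3 look.py wrist w6;python3 - <<'E'
from rig import *;from plan import *
s=read_state();a=axis(.107);m=np.array([.559,-.208,.158])
plan(np.array(s["eef_pos"]),np.array(s["eef_rot"]),m+a*.2,Rt(a,-.3),0,step=.04)
E
```

```text
6.575 [ 0.5113 -0.0926  0.3312] [[0.13178840198343944, 0.9311748337441094, 0.3399194700282436], [0.9837363060362132, -0.1650743106191343, 0.07080502919880315], [0.12204383347337615, 0.3250598421448706, -0.9377853708263288]] F [-3.3276 -2.7356 -3.2169] q [-0.4043  0.0012  1.6924  0.2184  1.1622 -0.3087] 0.024375423376972124
0 -32.7 -6.8 -6.6 -0.043 0.007 0.048; 0 -32.9 -5 -7.1 -0.043 0.007 0.048; 0 -33.1 -3.1 -7.5 -0.043 0.007 0.048; 0 -33.2 -1.1 -7.9 -0.043 0.007 0.048
```

View pics/w6.png

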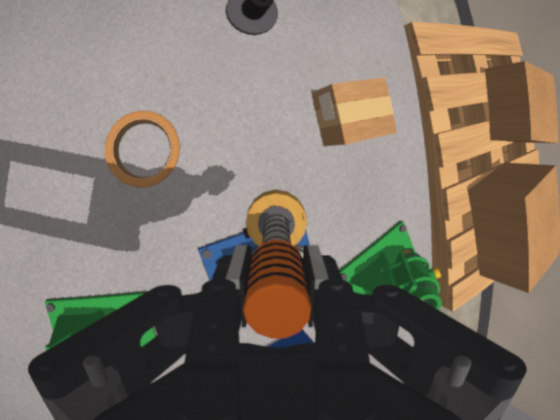

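Emit:
{"name": "arm_command", "arguments": {"steps": "0 -38 -6.8 -6.6 -0.043 0.007 0.048; 0 -38 -5 -7.1 -0.043 0.007 0.048; 0 -38 -3.1 -7.5 -0.043 0.007 0.048; 0 -38 -1.1 -7.9 -0.043 0.007 0.048; 0 -20 0 0 0 0 0; 0 0 0 0 0 0 0"}}

```text
clock: 7.32
eef_pos: [0.4438, -0.2607, 0.3202]
eef_rot: [[0.296, 0.816, 0.496], [0.929, -0.367, 0.051], [0.224, 0.446, -0.867]]
force: [0.6, 1.4, -1.9]
width: 0.0248
```

```bash
python3 look.py wrist w7; python3 look.py scene s7; python3 look.py top t7
```

```text
7.375 [ 0.444  -0.2598  0.3204] [[0.2945443620572562, 0.8166539398405905, 0.4963063180366789], [0.9289659721145408, -0.3665246856766727, 0.05178684623437156], [0.2242004492269589, 0.4457981576144716, -0.8666015008260558]] F [ 0.2326 -0.1161 -1.5698] q [-0.932  -0.0066  1.7952  0.4972  1.1201 -0.7373] 0.02472386939820172
7.425 [ 0.4444 -0.2591  0.3207] [[0.29324554317039375, 0.8168493906116908, 0.4967535852593418], [0.9293380002597112, -0.3654933093087538, 0.052397730139925075], [0.22436116572165862, 0.4462865827109807, -0.8663084631978227]] F [-0.4603  0.6259 -2.2698] q [-0.9307 -0.0071  1.7952  0.4976  1.1202 -0.7373] 0.024688897371063605
7.475 [ 0.4447 -0.2587  0.3209] [[0.29233311096462766, 0.8169485567590398, 0.49712816038026325], [0.9296596421792498, -0.36465063729928415, 0.052562937706856175], [0.2242193166007152, 0.4467941005950592, -0.8660835581723976]] F [ 0.1169 -0.1997 -2.4596] q [-0.9298 -0.0073  1.7951  0.4979  1.1201 -0.7374] 0.024856416008566244
```

View pics/w7.png

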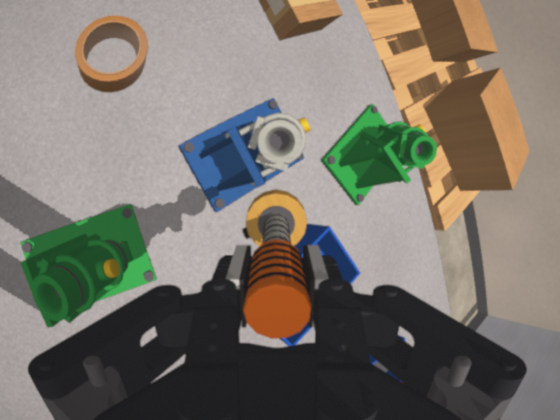

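View pics/s7.png

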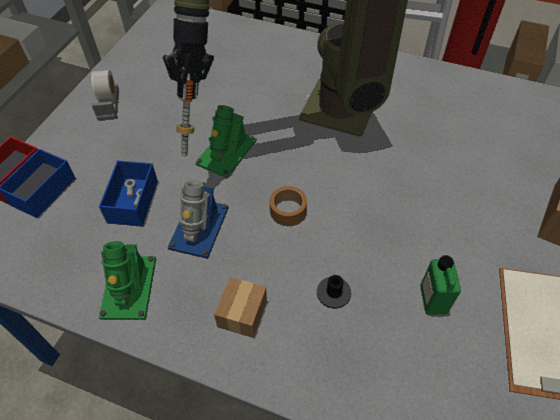

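The wrist view shows the mouth face-on at about (284,140), with the blue plate and its bolts visible. I'll zoom in for a precise measurement.

```bash
python3 - <<'E'
import cv2,numpy as np
f=np.load("w7.npz")["frame"]
a=cv2.resize(f[95:215,170:330],(800,600),interpolation=cv2.INTER_CUBIC)
cv2.imwrite("pics/w7z.png",a)
a=cv2.resize(f[105:170,240:320],(800,650),interpolation=cv2.INTER_CUBIC)[:600]
cv2.imwrite("pics/w7y.png",a)
E
```

```text
(no output)
```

View pics/w7z.png

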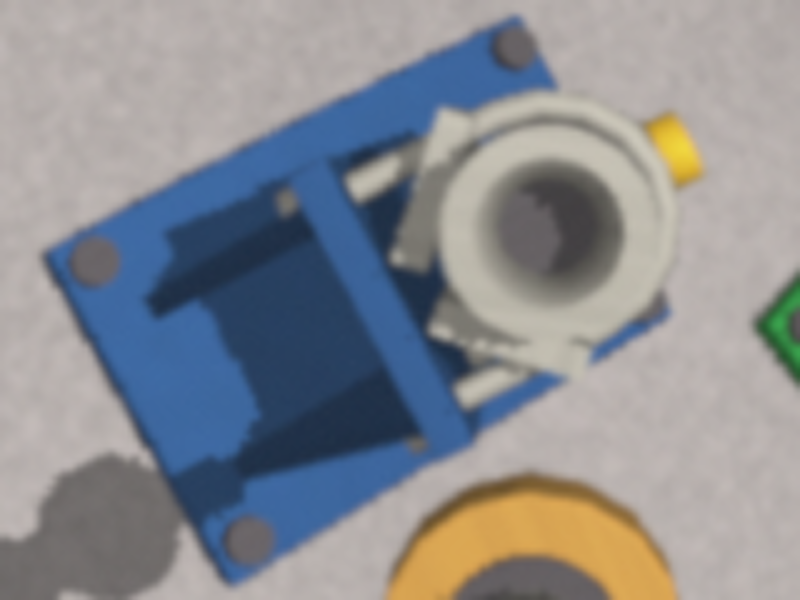

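View pics/w7y.png

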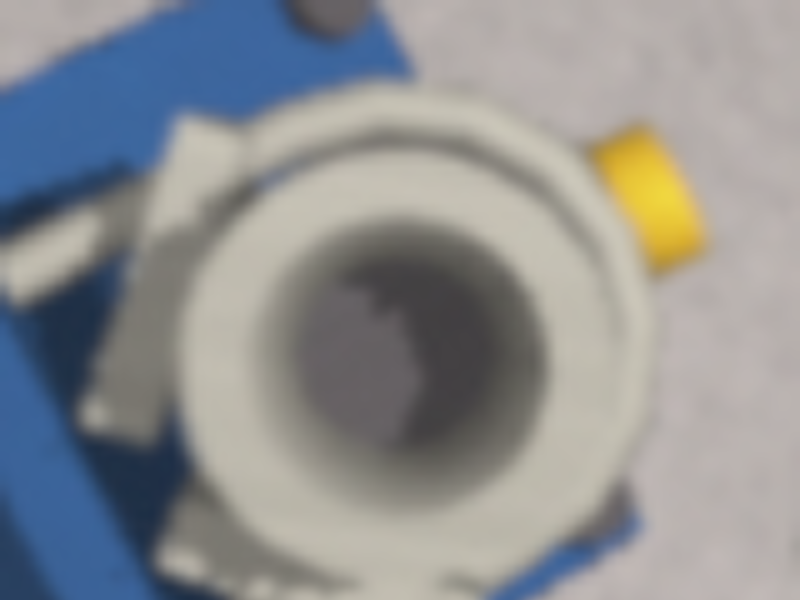

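```bash
cat >mouth.py <<'E'
from h import *
from plan import axis
import sys
np.set_printoptions(precision=4,suppress=True)
def run(fn,u,v,bolts,ri=17,ro=21,lean=True):
    c=np.load(fn)
    m=plane(c,u,v,.158,True);print("mouth",m)
    B=[plane(c,x,y,.012,True) for x,y in bolts];print(B)
    e=B[0]-B[1];print("long",np.hypot(*e[:2]),"yaw",np.arctan2(e[1],e[0]))
    if len(B)>2:
        e=B[1]-B[2];print("wide",np.hypot(*e[:2]),"yaw",np.arctan2(e[1],e[0])-np.pi/2)
    rz=c["range_z"];P=[]
    for y in range(int(v)-25,int(v)+26):
        for x in range(int(u)-25,int(u)+26):
            r=np.hypot(x-u,y-v)
            if ri<r<ro and rz[y,x]>0:
                o,d=ray(c,x,y,True);d=d/(np.array(c["rotation"])[:,2]@d);P.append(o+d*rz[y,x])
    P=np.array(P);q=np.median(P,0);k=np.linalg.norm(P-q,axis=1)<.03;P=P[k]
    for _ in range(3):
        C=P.mean(0);n=np.linalg.svd(P-C)[2][2];n*=np.sign(n[2]);r=(P-C)@n;P=P[abs(r)<2.5*r.std()+1e-4]
    print("plane C",C,"n",n,"std",r.std(),len(P),"lean",np.degrees(np.arccos(n[2])),"yaw",np.arctan2(-n[1],-n[0]))
    o,d=ray(c,u,v,True);print("ray∩plane",o+d*((C-o)@n)/(d@n))
E
python3 - <<'E'
from mouth import *
f=lambda x,y:(170+x/5-.4,95+y/5-.4)
run("w7.npz",280.,141.2,[f(515,47),f(95,262),f(248,540)])
s=np.load("s7.npz");cc=np.load("w7.npz")
E
```

```text
mouth [ 0.5599 -0.2108  0.158 ]
[array([ 0.6528, -0.1546,  0.012 ]), array([ 0.5027, -0.1715,  0.012 ]), array([ 0.5124, -0.2611,  0.012 ])]
long 0.1510465311798847 yaw 0.11168223637784586
wide 0.09012010678637077 yaw 0.10779122064512103
plane C [ 0.5595 -0.2105  0.1589] n [-0.4941 -0.055   0.8676] std 0.0007356321549667399 473 lean 29.813900923883878 yaw 0.110817430066813
ray∩plane [ 0.5594 -0.2108  0.1588]
```

```bash
cat >go.py <<'E'
from rig import *;from plan import *
import sys
np.set_printoptions(precision=4,suppress=True)
M=np.array([.5597,-.2108,.158]);a=axis(.110);T=Rt(a,-.3)
s=read_state();p=np.array(s["eef_pos"]);Q=np.array(s["eef_rot"])
tip=p+.14*Q[:,2]
d=T.T@(tip-M);print("tip in mouth frame lat",d[:2]*1000,"height",-d[2]*1000,"tilt",np.arccos(-Q[:,2]@a),"t",s["clock"],"F tool",Q.T@np.array(s["force"]),s["width"])
if len(sys.argv)>1:
    h=float(sys.argv[1])/1000
    plan(p,Q,M+a*(.14+h),T if len(sys.argv)<4 else Q,0,step=float(sys.argv[2])/1000)
E
python3 go.py 25 30
```

```text
tip in mouth frame lat [-41.4716  -3.8934] height 60.830701384055104 tilt 0.0023317768781081377 t 7.475 F tool [-0.703  -0.9306  2.1779] 0.024856416008566244
0 20.6 1.9 17.9 0 0.001 -0.002; 0 20.6 2 17.9 0 0.001 -0.002
```

Emit:
{"name": "arm_command", "arguments": {"steps": "0 20.6 2 18 0 0.001 -0.002; 0 20.6 2 18 0 0.001 -0.002; 0 0 0 0 0 0 0"}}

```text
clock: 7.85
eef_pos: [0.4796, -0.216, 0.3011]
eef_rot: [[0.284, 0.819, 0.498], [0.932, -0.357, 0.056], [0.224, 0.448, -0.865]]
force: [-0.8, -0.9, -2.4]
width: 0.0249
```

```bash
python3 go.py 10 15; python3 look.py scene s8; python3 look.py wrist w8;python3 - <<'E'
import cv2,numpy as np
s=np.load("s8.npz")["frame"];w=np.load("w8.npz")["frame"]
a=np.hstack([cv2.resize(s[110:260,140:240],(400,600),interpolation=3),cv2.resize(w[120:270,227:327],(400,600),interpolation=3)])
cv2.imwrite("pics/z8.png",a)
E
```

```text
tip in mouth frame lat [4.4308 0.3329] height 24.03259213966699 tilt 0.0018158308285791626 t 7.85 F tool [-1.6133 -1.4626  1.6482] 0.024850105766917745
0 -4.2 -0.3 14 0.001 -0.002 0.004
7.9 [ 0.4796 -0.2169  0.3017] [[0.28419275349406864, 0.8188473249936559, 0.49872190368199554], [0.9324893295281266, -0.3570149970998602, 0.05480823078673384], [0.2229307721640163, 0.4494767515639946, -0.8650274681337203]] F [ 0.1034  0.0664 -2.5778] q [-0.7901  0.0049  1.8347  0.4819  1.0115 -0.6383] 0.02456880153338867
7.95 [ 0.4796 -0.2179  0.302 ] [[0.28524092010866803, 0.8181677105757112, 0.49923863519048656], [0.9323291304615726, -0.3576421915131901, 0.053427103069610064], [0.22226113017873506, 0.45021512660165236, -0.8648157779496911]] F [ 0.6415  0.534  -1.9808] q [-0.7914  0.0049  1.8339  0.4817  1.0113 -0.6384] 0.024394831253110504
```

View pics/z8.png

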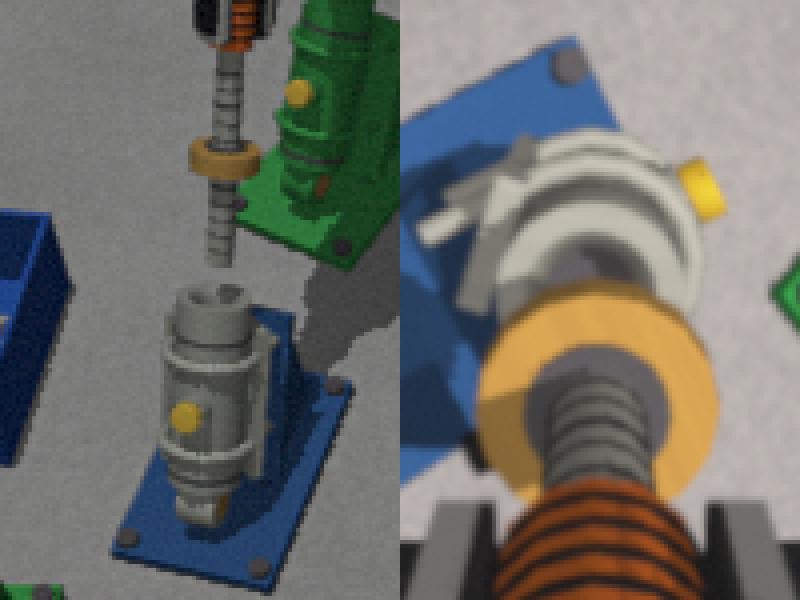

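```bash
python3 go.py 8 20
```

```text
tip in mouth frame lat [2.5142 1.7659] height 24.962473374753397 tilt 0.0029514459942387625 t 7.95 F tool [ 0.2406 -0.5579  2.0618] 0.024394831253110504
0 -2.6 -1.4 17 0.003 0 0.004
```

Emit:
{"name": "arm_command", "arguments": {"steps": "0 -2 -1 10 0.003 0 0.003; 0 0 0 7 0 0 0; 0 0 0 0 0 0 0"}}

```text
clock: 8.32
eef_pos: [0.4871, -0.22, 0.2863]
eef_rot: [[0.289, 0.818, 0.498], [0.931, -0.361, 0.052], [0.222, 0.448, -0.866]]
force: [0.5, 0.0, -2.2]
width: 0.025
```

```bash
python3 go.py -10 10; python3 look.py scene s9; python3 - <<'E'
import cv2,numpy as np
s=np.load("s9.npz")["frame"]
cv2.imwrite("pics/z9.png",cv2.resize(s[140:240,150:240],(540,600),interpolation=3))
E
```

```text
tip in mouth frame lat [-0.9542  1.3649] height 7.716847510407188 tilt 0.0024652008391335516 t 8.325 F tool [-0.3428 -0.5746  2.1692] 0.02497837086858957
0 0.4 -0.6 8.9 0.001 0.001 0; 0 0.3 -0.6 8.8 0.001 0.001 0
8.375 [ 0.4871 -0.2201  0.2865] [[0.28870068997008397, 0.8178797863500521, 0.4977193653965963], [0.9312993117047911, -0.3604965606437201, 0.05219024604493439], [0.22211146667603554, 0.4484583423731146, -0.8657664878747495]] F [-0.4434 -0.0584 -1.781 ] q [-0.7796  0.0302  1.849   0.4883  0.9702 -0.6443] 0.02476832598056937
```

View pics/z9.png

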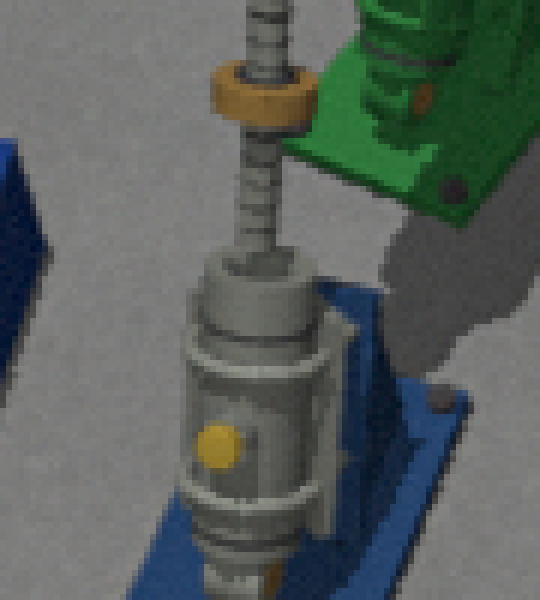

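Emit:
{"name": "arm_command", "arguments": {"steps": "0 0.4 -0.8 9 0 0 0; 0 0.4 -0.4 9 0 0 0; 0 0 0 0 0 0 0"}}

```text
clock: 8.75
eef_pos: [0.4957, -0.2183, 0.2694]
eef_rot: [[0.29, 0.818, 0.498], [0.931, -0.361, 0.052], [0.222, 0.448, -0.866]]
force: [-0.9, -0.2, -1.4]
width: 0.0248
```

```bash
python3 go.py -30 10
```

```text
tip in mouth frame lat [-0.8491  0.351 ] height -11.263325592616683 tilt 0.0031989891456542002 t 8.75 F tool [-0.7447 -1.2714  0.7823] 0.024847001343188905
0 0.3 -0.1 9.4 0.001 0.001 -0; 0 0.2 -0 9.3 0.001 0.001 -0
```

The tip is 11 mm past the rim with no contact force, so I'll continue.

Emit:
{"name": "arm_command", "arguments": {"steps": "0 0.6 -0.2 9 0.001 0.001 0; 0 0.2 0 9 0 0 0; 0 0 0 0 0 0 0"}}

```text
clock: 9.12
eef_pos: [0.5054, -0.2164, 0.2527]
eef_rot: [[0.289, 0.818, 0.497], [0.931, -0.361, 0.053], [0.223, 0.447, -0.866]]
force: [0.1, -0.4, -1.7]
width: 0.0247
```

```bash
python3 go.py -50 10
```

```text
tip in mouth frame lat [ 0.2224 -0.0114] height -30.691530075223252 tilt 0.0015496133646946098 t 9.125 F tool [-0.7569 -0.4947  1.5546] 0.02468628259923997
0 -0.2 0 9.7 0 0.001 -0; 0 -0.2 0.1 9.6 0 0.001 -0
```

Emit:
{"name": "arm_command", "arguments": {"steps": "0 0 0 9 0 0 0; 0 0 0 9 0 0 0; 0 0 0 0 0 0 0"}}

```text
clock: 9.5
eef_pos: [0.5151, -0.2153, 0.2361]
eef_rot: [[0.289, 0.818, 0.497], [0.931, -0.361, 0.053], [0.223, 0.447, -0.866]]
force: [0.7, -0.1, -2.5]
width: 0.0248
```

```bash
python3 go.py -70 7
```

```text
tip in mouth frame lat [0.2453 0.1236] height -50.00010844929235 tilt 0.0015220143171238638 t 9.5 F tool [-0.5086 -0.5392  2.4997] 0.02480378763854564
0 -0.1 -0 6.7 0 0 -0; 0 -0.2 -0 6.7 0 0 -0; 0 -0.1 -0 6.6 0 0 -0
```

Emit:
{"name": "arm_command", "arguments": {"steps": "0 0 0 6 0 0 0; 0 0 0 6 0 0 0; 0 0 0 6 0 0 0; 0 0 0 3 0 0 0"}}

```text
clock: 10.0
eef_pos: [0.5261, -0.2144, 0.2174]
eef_rot: [[0.289, 0.818, 0.498], [0.931, -0.361, 0.053], [0.222, 0.448, -0.866]]
force: [-2.5, 0.9, 0.2]
width: 0.0246
```

```bash
python3 go.py -80 5; python3 look.py wrist w10
```

```text
tip in mouth frame lat [-0.0086  0.5839] height -71.67147638545576 tilt 0.002422235763358475 t 10.0 F tool [ 0.1325 -2.2556 -1.3943] 0.024589952480553245
0 -0.1 -0.2 4.2 0.001 0.001 0; 0 -0.1 -0.2 4.1 0.001 0.001 0
10.05 [ 0.5262 -0.2144  0.2172] [[0.2887648663431358, 0.8179418703547353, 0.49758009273525805], [0.9311597703325534, -0.36078496958191064, 0.05268479702918425], [0.22261252004336493, 0.448113046500966, -0.8658165876648273]] F [-0.3779  0.3982 -2.0019] q [-0.7028  0.1492  1.9132  0.5425  0.7765 -0.6814] 0.02438070425462635
```

View pics/w10.png

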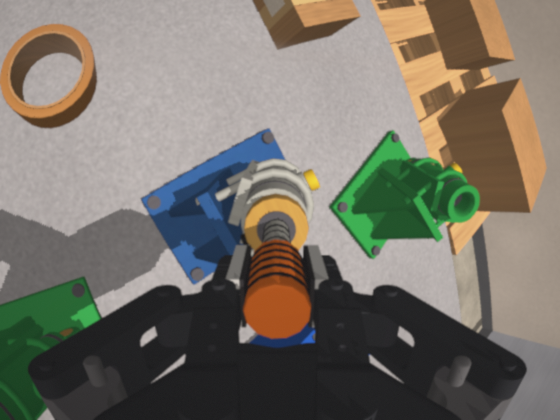

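Emit:
{"name": "arm_command", "arguments": {"steps": "0 0 -0.2 4 0 0 0; 0 0 0 3 0 0 0; 0 0 0 3 0 0 0"}}

```text
clock: 10.42
eef_pos: [0.5313, -0.2139, 0.2083]
eef_rot: [[0.289, 0.818, 0.498], [0.931, -0.361, 0.052], [0.222, 0.449, -0.866]]
force: [-2.5, 1.4, 0.9]
width: 0.0248
```

```bash
python3 go.py
```

```text
tip in mouth frame lat [-0.0531  0.595 ] height -82.16091844913016 tilt 0.002777368710391371 t 10.425 F tool [ 0.7551 -2.1395 -1.9712] 0.024841554084251885
```

Emit:
{"name": "arm_command", "arguments": {"steps": "0 0 0 3 0 0 0; 0 0 0 3 0 0 0; 0 0 0 2 0 0 0"}}

```text
clock: 10.8
eef_pos: [0.5356, -0.2135, 0.2009]
eef_rot: [[0.289, 0.818, 0.498], [0.931, -0.361, 0.052], [0.222, 0.449, -0.866]]
force: [-1.5, 0.2, 0.3]
width: 0.0245
```

```bash
python3 go.py
```

```text
tip in mouth frame lat [-0.091   0.6431] height -90.72933257333199 tilt 0.0028562903921578323 t 10.8 F tool [-0.2049 -1.1583 -1.0219] 0.024481255603777348
```

Emit:
{"name": "arm_command", "arguments": {"steps": "0 0 0 2 0 0 0; 0 0 0 2 0 0 0; 0 0 0 2 0 0 0"}}

```text
clock: 11.18
eef_pos: [0.5387, -0.2132, 0.1957]
eef_rot: [[0.289, 0.818, 0.498], [0.931, -0.36, 0.052], [0.222, 0.449, -0.866]]
force: [-16.6, -1.2, 20.2]
width: 0.0245
```

```bash
python3 go.py
```

```text
tip in mouth frame lat [-0.1792  0.8267] height -96.79641300726962 tilt 0.0031732746895457896 t 11.175 F tool [ -1.4593  -4.0321 -25.7956] 0.02452201000808319
```

Emit:
{"name": "arm_command", "arguments": {"steps": "0 0 0 2 0 0 0; 0 0 0 2 0 0 0"}}

```text
clock: 11.42
eef_pos: [0.5392, -0.2132, 0.1959]
eef_rot: [[0.286, 0.818, 0.5], [0.933, -0.357, 0.05], [0.219, 0.452, -0.865]]
force: [-19.3, -0.1, 21.4]
width: 0.0244
```

```bash
python3 go.py
```

```text
tip in mouth frame lat [-0.0226  1.6797] height -96.8384719544656 tilt 0.005431183077291366 t 11.425 F tool [ -0.9251  -6.018  -28.184 ] 0.024421362613000715
```

Force rose to 28 N at about 97 mm and the tip stopped moving, so the rod has bottomed out. I'll check the collar in the images.

```bash
python3 look.py scene s11; python3 look.py wrist w11;python3 - <<'E'
import cv2,numpy as np
s=np.load("s11.npz")["frame"];w=np.load("w11.npz")["frame"]
a=np.hstack([cv2.resize(s[130:230,155:222],(400,600),interpolation=3),cv2.resize(w[150:300,227:327],(400,600),interpolation=3)])
cv2.imwrite("pics/z11.png",a)
E
```

```text
11.475 [ 0.5392 -0.2131  0.1959] [[0.2857496720905795, 0.8176854146885913, 0.49973761866170646], [0.932846140761192, -0.35674431859950945, 0.050314697792216485], [0.21942015077717156, 0.4518009005662986, -0.8647142555089543]] F [-17.9231  -0.879   20.3446] q [-0.6801  0.1899  1.9287  0.5692  0.7151 -0.706 ] 0.024649757090900823
11.525 [ 0.5392 -0.2131  0.1959] [[0.2857918051793718, 0.8176444771924261, 0.4997805048309109], [0.932825466002094, -0.35679974174913404, 0.05030501233204811], [0.21945317056331687, 0.4518312220337096, -0.8646900327430821]] F [-17.1593  -0.5557  19.9944] q [-0.6801  0.1899  1.9286  0.5692  0.7151 -0.7059] 0.024643374314155215
```

View pics/z11.png

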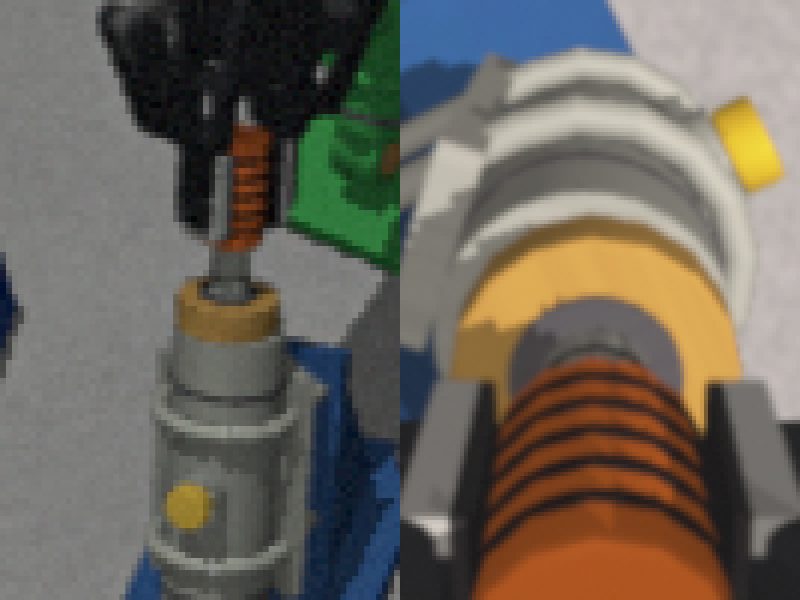

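The collar sits flush on the rim with no gap (collar at (228,310) in the zoom). I'll relax the push and open.

Emit:
{"name": "arm_command", "arguments": {"steps": "0 0 0 0 0 0 0; 0 0 0 0 0 0 0; 40 0 0 0 0 0 0; 40 0 0 0 0 0 0; 40 0 0 0 0 0 0; 60 0 0 0 0 0 0; 60 0 0 0 0 0 0"}}

```text
clock: 12.4
eef_pos: [0.5412, -0.2142, 0.1972]
eef_rot: [[0.286, 0.816, 0.503], [0.933, -0.357, 0.048], [0.219, 0.455, -0.863]]
force: [-0.1, -0.7, -0.1]
width: 0.0602
```

```bash
python3 go.py; python3 look.py wrist w12;python3 - <<'E'
import cv2,numpy as np
w=np.load("w12.npz")["frame"]
cv2.imwrite("pics/z12.png",cv2.resize(w[150:350,140:410],(800,592),interpolation=3))
E
```

```text
tip in mouth frame lat [-0.2165  4.7723] height -96.69244431291945 tilt 0.009397100830947887 t 12.4 F tool [-0.6649  0.1098 -0.0006] 0.06021153090787368
12.45 [ 0.5412 -0.2142  0.1972] [[0.2862814497949396, 0.8154933023551091, 0.5030045778293335], [0.9327525761542271, -0.3572617523131177, 0.04833913540614021], [0.21912453806217164, 0.4553402180217766, -0.862930891016726]] F [ 0.346  -0.8226 -0.1874] q [-0.6796  0.1901  1.9264  0.5713  0.7131 -0.706 ] 0.06033919320005354
```

View pics/z12.png

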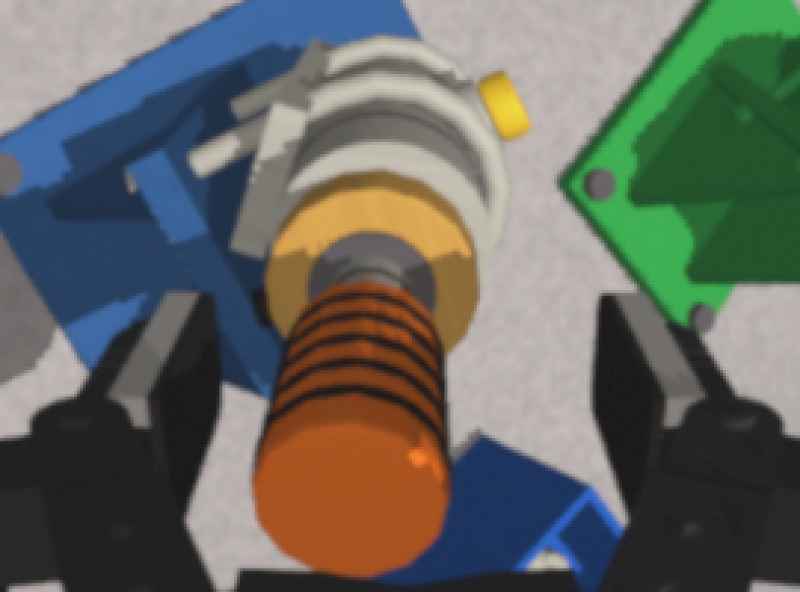

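Emit:
{"name": "arm_command", "arguments": {"steps": "85 0 0 0 0 0 0; 85 0 0 0 0 0 0; 85 0 -3 -15 0 0 0; 85 0 0 -30 0 0 0; 85 0 0 -40 0 0 0; 85 0 0 -40 0 0 0; 85 -20 0 -10 0 0 0; 85 0 0 0 0 0 0"}}

```text
clock: 13.45
eef_pos: [0.4598, -0.2379, 0.3148]
eef_rot: [[0.286, 0.816, 0.503], [0.933, -0.356, 0.046], [0.216, 0.456, -0.863]]
force: [0.1, -0.3, -0.2]
width: 0.0852
```

```bash
python3 look.py wrist w13;python3 look.py scene s13; python3 - <<'E'
import cv2,numpy as np
s=np.load("s13.npz")["frame"];w=np.load("w13.npz")["frame"]
a=np.hstack([cv2.resize(s[130:230,155:222],(400,600),interpolation=3),cv2.resize(w[100:250,227:327],(400,600),interpolation=3)])
cv2.imwrite("pics/z13.png",a)
E
```

```text
13.5 [ 0.4601 -0.2372  0.3146] [[0.2858107323848083, 0.8158542941816082, 0.5026867771476482], [0.933433336440967, -0.3557118397159152, 0.046597140541059796], [0.21682811550706177, 0.455906632712608, -0.8632118572947821]] F [-0.6053 -0.4112  0.7379] q [-0.8627 -0.0129  1.8199  0.4909  1.0639 -0.6942] 0.08487038038862145
13.55 [ 0.4601 -0.2366  0.3137] [[0.2853051190548586, 0.816542298011062, 0.5018562190507423], [0.9333961122719922, -0.3556253059670906, 0.04798269845833614], [0.2176526743153492, 0.45474093428525525, -0.8636191267270252]] F [-1.1972  0.2292 -1.1842] q [-0.8617 -0.0119  1.8207  0.491   1.0636 -0.6942] 0.08513520103684363
```

View pics/z13.png

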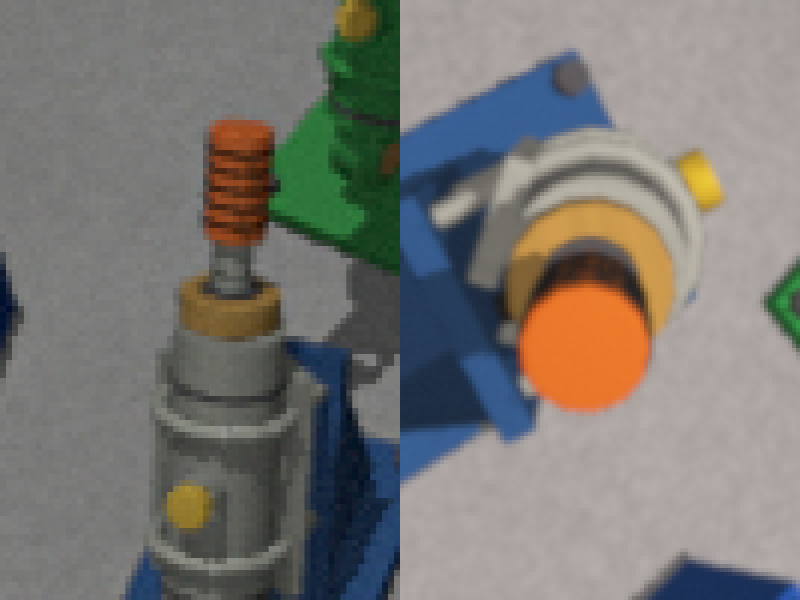

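View pics/s13.png

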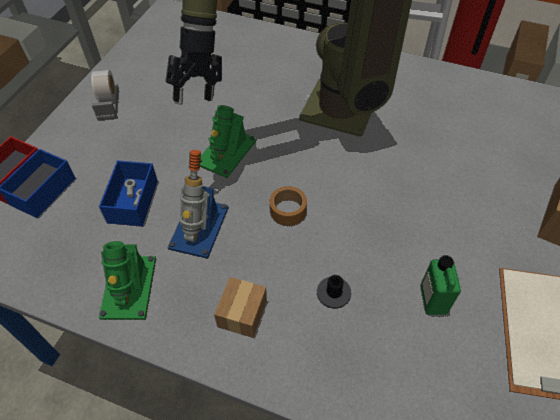

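```bash
python3 - <<'E'
from h import *;from plan import *
np.set_printoptions(precision=4,suppress=True)
M=np.array([.5597,-.2108,.158]);a=axis(.110)
w=np.load("w13.npz");s=np.load("s13.npz")
rw=ray(w,273.1,185.9,True);rs=ray(s,155+240/6-.4,130+128/6-.4)
for nm,(p,e) in (("tri",tri([rw,rs])),):print(nm,p,e,"height",(p-M)@a*1000,"lat",(p-M-a*((p-M)@a))*1000)
o,d=rw;p=o+d*((M+.084*a-o)@a)/(d@a);l=p-M-.084*a;print("lat at 84mm",l*1000,"lean over 181",np.linalg.norm(l)/.181, "over 84+~45",np.linalg.norm(l)/.13)
hsv=cv2.cvtColor(w["frame"],cv2.COLOR_BGR2HSV);m=cv2.inRange(hsv,(5,200,200),(14,255,255));m[250:]=0
ys,xs=np.nonzero(m);z=w["range_z"][ys,xs];print(len(z),xs.mean(),ys.mean())
R_=w["rotation"];P=[]
for x,y,q in zip(xs,ys,z):
    o,d=ray(w,x,y,True);P.append(o+d/(R_[:,2]@d)*q)
P=np.median(np.array(P),0);print("top by range",P,"height",(P-M)@a*1000)
E
```

```text
tri [ 0.5148 -0.2179  0.2294] [np.float64(0.0013253503229441943), np.float64(0.0013253503229442303)] height 84.54907020896209 lat [-2.8899 -2.4927 -1.8164]
lat at 84mm [-3.3923 -1.3611 -2.033 ] lean over 181 0.02310779855604842 over 84+~45 0.0321731656818828
716 272.8743016759777 185.981843575419
top by range [ 0.5142 -0.2167  0.2289] height 84.28414366908564
```

```bash
python3 -c "
from rig import *
print(job_done())"
```

```text
the job is handed in; nothing more can be done
None
```

I took the depth gauge from its stand by its grip and lowered it down the leaning barrel in hand. I pushed until it bottomed out, then let go and backed the arm away. **The bore reads about 97 mm deep.** I handed the job in at about 13.6 s of the 48 s allowed; no verdict is reported.

- **Bottoming:** the push force rose from about 3 N to 28 N with the tip about 97 mm below the rim, and the tip stopped moving.
- **Standing gauge:** after letting go, the top of the grip measured 84 to 85 mm above the rim. The 181 mm gauge should stand 84 mm out at that depth. It leans about 0.03 rad from the bore axis; the limit is 0.12.
- **Collar:** it looks flush on the rim in both the scene and wrist views. I judged this by eye and did not measure the gap.
- **Other things:** in the last scene picture the canister, carton, tape roll and bin are where they started, and the arm is clear of everything.
- **What went wrong:** the first grip sat 14 mm too high because the pads swing forward as they close, so I regripped from a narrower opening.
- **What disagreed:** the fixed cameras and the wrist camera differed by up to about 5 mm, so I used the wrist camera's measurements.

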